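# Start the vial shaker

### The arm

A 6-joint arm with a two-finger parallel gripper is mounted at the origin on the work surface. World frame = base frame: x ahead of the robot, y to its left, z up, the work surface at z = 0. Lengths are in mm, angles in rad, forces in N, time in s.
With the tool pointing down it reaches from about 350 to 875 mm from the base axis. Payload 4.2 kg.
Tool frame: the origin (TCP) lies between the finger pads; the fingertips stand 11 mm ahead of it and the grasp point (between the pads) lies 8 mm behind it; z points along the fingers, y is the direction in which the jaws open and shut (so a half turn about z gives the same grasp; the last joint's range is limited). The gripper opens to 85 mm and grips with 20 to 120 N. Pads are 22 mm wide; open, the fingers measure 114 mm over their backs; the gripper's body (76 mm by 85 mm) begins 54 mm behind the grasp point. The pads swing forward as they close: fully open they stand 13 mm farther back than shut.
Start: joints at [1.462, 0.385, 0.008, 0, -1.194, -0.259], TCP at [224.694, 583.191, 242.312] pointing down, gripper open.
Joint ranges: [-3.14, 3.14], [-1.21, 2.06], [-1.07, 1.41], [-3.16, 2.05], [-2.99, -0.16], [-3.1, 3.1]. Speed limits (rad/s): [2.79, 2.79, 3.14, 3.14, 3.14, 3.14].

### API

Orientations are given as a unit quaternion [x, y, z, w].
In Python, from bench import * gives the robot as it stands.
- The arm moves only by the tool servo_tool, never from a script. Its argument "rows" is a list of rows, each a list of 7 numbers: the opening, from 0 (shut) to 1 (fully open), then the shift along the tool's x, y, z in cm, then the turn, a rotation vector about the tool's x, y, z in degrees. A call has 1 to 12 rows; each row shifts and turns the commanded pose from where the row before left it, along the tool's axes as they then stand; what a row does not reach is not made up. A row lasts 1/10 s, in which the tool goes at most 50 mm and 8.59 degrees, less where a joint would pass 70% of its speed; a pose out of reach is approached as far as the arm can. A call is refused whole if a number of a shift passes 5 or a number of a turn 8.59, either way. A call with a gripper value outside its range is refused whole. The fingers move at their own pace and stop on an object; the grip force is fixed at half the most. Time passes only in rows, so rows that do not move let the fingers close. It gives the time, the measured TCP pose, the force and the opening at its end, in the units of the state.
- read_state(): the state, without advancing time (a new reading comes with each control period).
- get_image(name): name is "scene" or "top"; returns a dict with "image" (384x512x3 uint8, red, green, blue), "mtx" (3x3 intrinsics, pixels), "extrinsics" (4x4, takes a point from camera to world coordinates). Camera axes: x right, y up, looking along -z (the intrinsics and any distortion apply to the point x, -y, -z); pixel columns grow to the right and rows downward; lengths in mm; the calibration is good to about 2 mm. A picture is of the moment at which its call begins. There is no depth.
- job_done(): hands the job in, once; it reports no verdict.
The state is a dict: "clock": time; "joints": joint angles; "joint_vel": joint speeds; "joint_efforts": joint torques, N m; "position": TCP position; "ee_rot": TCP orientation; "contact_force": force on the tool from outside, world axes, zero at the start; "wrist_torque": the same for the moment, N m; "gripper_width": finger opening in mm.
Only numpy, scipy, OpenCV 4.12 (cv2) and the standard library are available. Lean on these libraries where they do the work, as an engineer would, in place of code of your own. Each camera call takes 0.05 s, during which the arm holds its last target. There are 200 camera calls.

### The job

Get the vial shaker running, using only the closed fingertips: push its open cover fully shut, then press the raised end of the large rocker switch fully down so that it is switched on, and then press the round key fully down for a moment and let it come up again. Do it in that order, leave the square key and the bar key unpressed, lift nothing, and leave the vial, bottle and beaker standing where they are.

Things in the scene. Friction and masses are not known exactly. Their poses are not given: they have to be found in the camera images.
- shaker: Vial shaker, a white box fixed on the bench, 260 mm (its x) by 320 mm (its y), deck 100 mm above the bench. Origin: centre of its underside; its -x side faces the robot at yaw 0, z up. In its frame: cover on the +y side towards +x, rocker at x 10 mm, y -90 mm, the three keys in a row at x -95 mm, y 100, 40 and -20 mm.
- cover (a joint): Opening angle of the grey hinged cover, rad: 0 fully shut (flat on the deck), starts 0.3 to 0.65, mechanical limit 1.3. A stiff friction hinge: it stays where it is left; about 1 to 3 N downwards on the cover moves it.
- cover_hinge (a point): Fixed point on the cover's hinge line, at deck height, midway along it; axes as the shaker's. The hinge line runs along the shaker's y; the cover lies from it towards the shaker's -x. The cover is a slab 160 mm by 160 mm, 14 mm thick; shut, its top is 15 mm above the deck. Pushing straight down on it 85 mm towards -x from the hinge line shuts it from any start.
- cover_press (a point): Point on the cover's outer (upper) face, 85 mm from the hinge line, midway across; z is the face's outward normal. Moves with the cover.
- cover_edge (a point): Point on the cover's upper face at the middle of its free edge, 160 mm from the hinge line. Moves with the cover.
- rocker (a joint): Angle of the rocker switch, rad: 0 off (start; the end away from the robot, towards the shaker's +x, stands up), 0.36 fully on (that end pressed down level, the near end up). Friction holds it where it is left; about 1 to 3 N on the raised end turns it.
- rocker_press (a point): Point on the upper face of the rocker's raised half, 19 mm from the pivot, where to press; the rocker is a light grey paddle in a shallow V, 56 mm long along the shaker's x and 26 mm wide, in a black frame 8 mm high. Off, this point is about 20 mm above the deck; fully on, about 14 mm above the deck. Pivot 10 mm above the deck.
- round_key (a joint): Downward travel of the round key, m: 0 at rest, 0.006 fully down. A spring: starts to give at about 1.5 N, fully down at 5 N, comes back up by itself.
- round_key_top (a point): Round key, a disc-shaped cap of 28 mm diameter: the start key. Site on the middle of the cap's top, z up. At rest the cap's top is 18 mm above the deck (118 mm above the bench) and 8 mm above its pod, a 46 mm square plate 10 mm thick. The three pods sit in a row along the deck's robot side, 60 mm apart, in any order. All three caps are the same dark grey, on light grey pods.
- square_key (a joint): Downward travel of the square key, m: 0 at rest, 0.006 fully down. A spring: starts to give at about 1.5 N, fully down at 5 N, comes back up by itself. Not to be pressed.
- square_key_top (a point): Square key, a 24 mm square cap. Not to be pressed. Site on the middle of the cap's top, z up. At rest the cap's top is 18 mm above the deck (118 mm above the bench) and 8 mm above its pod, a 46 mm square plate 10 mm thick. The three pods sit in a row along the deck's robot side, 60 mm apart, in any order. All three caps are the same dark grey, on light grey pods.
- bar_key (a joint): Downward travel of the bar key, m: 0 at rest, 0.006 fully down. A spring: starts to give at about 1.5 N, fully down at 5 N, comes back up by itself. Not to be pressed.
- bar_key_top (a point): Bar key, a narrow cap 10 mm (shaker's x) by 36 mm (shaker's y). Not to be pressed. Site on the middle of the cap's top, z up. At rest the cap's top is 18 mm above the deck (118 mm above the bench) and 8 mm above its pod, a 46 mm square plate 10 mm thick. The three pods sit in a row along the deck's robot side, 60 mm apart, in any order. All three caps are the same dark grey, on light grey pods.
- vial: Small amber glass vial with a black cap, 23 mm diameter, 45 mm tall, loose on the deck's robot-side right corner. Origin: centre of its underside, z up. Must be left standing where it is.
- bottle: Clear glass bottle with a blue cap and paper label, 72 mm diameter, 150 mm tall, loose on the bench left of the shaker. Origin: centre of its underside, z up. Must be left standing where it is.
- beaker: Small glass beaker, 64 mm diameter, 80 mm tall, loose on the bench right of the shaker. Origin: centre of its underside, z up. Must be left standing where it is.
Things that resemble listed ones, but are neither listed nor needed, are in the scene too. What is shaped like the bottle but brown or orange is not meant. There is more than one size of the vial; the one meant has the size given above.

How it is judged:
By the outcome, as a careful person would: the job done as asked, in the order asked, and still so for the second after the job is handed in, with the robot touching nothing.
It also fails if it takes over 48 s, if anything falls off the work surface, if the arm or the gripper's body presses on something with over 40 N, if the wrist force passes 120 N, or if a joint passes its speed limit or range.

## Working session

There is one attempt and no reset: what is moved stays moved. The work goes in short steps, Python scripts to look and compute and a tool call to move; the robot and the scene stay as the last step left them, time stands still between calls to the robot, and variables do not carry over. Pictures are saved under pics/ and viewed, about 8 in all and at most 12, crops included, and the job is handed in when it is done.

Besides the shell and the picture viewer there is one more tool, called after ">>>" as name([rows], argument=value, ...), one row to a line, values as JSON. servo_tool: Moves the arm, as the interface text tells. Its arguments: {"type":"object","properties":{"rows":{"type":"array","items":{"type":"array","items":{"type":"number"}}}},"required":["rows"]}

```bash
mkdir -p pics
python3 - <<'E'
from bench import *
import cv2,pickle
d={}
for n in("scene","top"):
    g=get_image(n);d[n]=g;cv2.imwrite(f"pics/{n}0.png",g["image"][:,:,::-1]);print(n,g["mtx"].tolist(),g["extrinsics"].tolist(),[k for k in g])
pickle.dump(d,open("d.pkl","wb"))
s=read_state();print(s["position"],s["ee_rot"],s["clock"],s["gripper_width"])
E
```

```text
scene [[376.2472817229845, 0.0, 257.09503948750546], [0.0, 376.2472817229845, 191.7687304502664], [0.0, 0.0, 1.0]] [[0.7648147603842997, -0.457692672106202, 0.45340467597786344, 1017.6517315171656], [0.6441906206964516, 0.5337197918627331, -0.5478700831225604, -540.3810470029383], [0.00876507301891647, 0.7110981659899606, 0.7030381012581662, 816.4529469968089], [0.0, 0.0, 0.0, 1.0]] ['image', 'mtx', 'extrinsics']
top [[448.0940098116945, 0.0, 252.5091575682214], [0.0, 448.0940098116945, 191.3475468291488], [0.0, 0.0, 1.0]] [[-0.004696247607295063, 0.9980880517624661, -0.061629426310945194, 481.24630536556333], [-0.9999728572195249, -0.005037132263838986, -0.005376999421280013, 8.525986180841711], [-0.0056771544483860265, 0.06160250179628941, 0.9980846164979238, 1486.17796093101], [0.0, 0.0, 0.0, 1.0]] ['image', 'mtx', 'extrinsics']
[224.52037787 582.73691094 241.32127033] [ 9.83121004e-01 -1.82953753e-01 -1.24910469e-04  1.00030317e-03] 0.1 85.30230096389411
```

View pics/scene0.png

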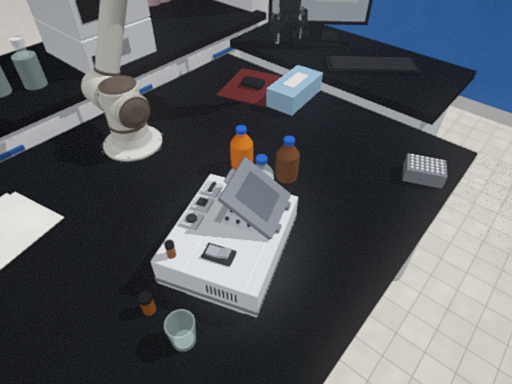

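View pics/top0.png

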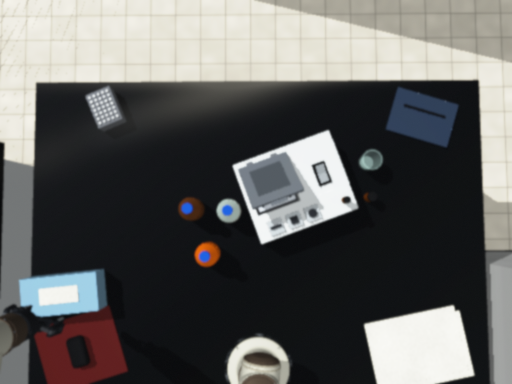

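The scene view shows the shaker with its cover open, keys near (192,218), (203,202) and (212,187), and the rocker near (218,254). The top view shows the shaker around (295,188), with keys near (278,228), (294,219) and (313,213), the vial at (346,200) and the rocker at (322,173). Next I measure and zoom in on the keys.

```bash
cat > h.py <<'E'
import numpy as np,cv2,pickle
def ray(g,u,v):
    K=g["mtx"];E=np.array(g["extrinsics"]);d=np.array([(u-K[0][2])/K[0][0],-(v-K[1][2])/K[1][1],-1.])
    return E[:3,3],E[:3,:3]@d
def onz(g,u,v,z):
    o,d=ray(g,u,v);return o+d*(z-o[2])/d[2]
def proj(g,p):
    E=np.array(g["extrinsics"]);c=E[:3,:3].T@(np.array(p,float)-E[:3,3]);K=g["mtx"]
    return K[0][0]*c[0]/-c[2]+K[0][2],K[1][1]*-c[1]/-c[2]+K[1][2]
E
python3 - <<'E'
from h import *
d=pickle.load(open("d.pkl","rb"));t=d["top"];im=np.ascontiguousarray(t["image"])
m=((im.min(2)>150)*255).astype(np.uint8);m[:,:225]=0;m[:120]=0;m[250:]=0;m[:,365:]=0
m=cv2.morphologyEx(m,cv2.MORPH_CLOSE,np.ones((5,5)))
c=max(cv2.findContours(m,0,2)[0],key=cv2.contourArea)
h=cv2.convexHull(c);a=cv2.approxPolyDP(h,4,True)[:,0];r=cv2.minAreaRect(c);print(a.tolist(),r)
for p in cv2.boxPoints(r):print(p,onz(t,*p,100)[:2].round(1))
A=cv2.resize(im[195:245,255:360],None,fx=7,fy=7,interpolation=2)[:,:,::-1]
s=d["scene"]["image"];B=cv2.resize(s[155:310,150:305],None,fx=4.5,fy=4.5,interpolation=2)[:,:,::-1]
cv2.imwrite("pics/A.png",A);cv2.imwrite("pics/B.png",cv2.resize(B,(600,600)))
E
```

```text
[[328, 131], [356, 207], [261, 243], [233, 165]] ((294.9424133300781, 186.3147430419922), (84.19520568847656, 103.70956420898438), 69.71744537353516)
[231.70978 164.80289] [649.9  80.3]
[328.98877 128.85196] [ 761.2 -223.8]
[358.17505 207.8266 ] [ 514.2 -310.1]
[260.89606 243.77753] [405.1  -9.1]
```

View pics/A.png

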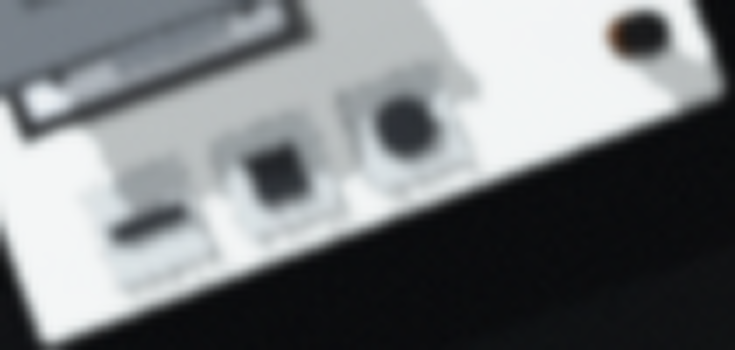

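View pics/B.png

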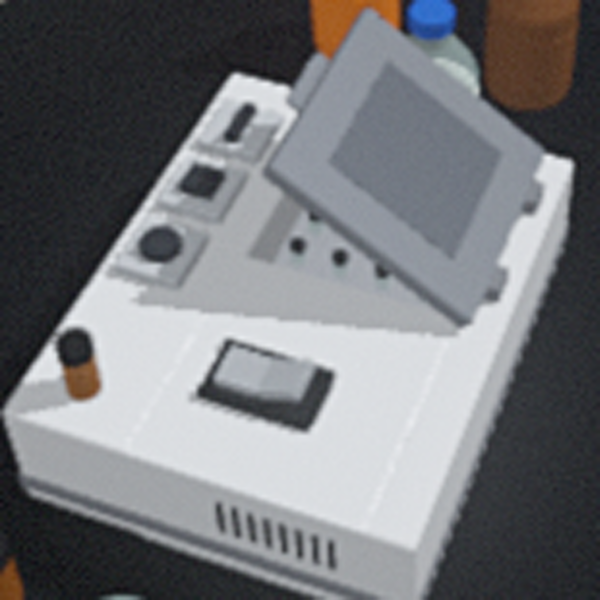

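Crop A shows the round cap at crop (406,127), top pixel (313.0,213.1). It is the key next to the vial, which fits y = -20. The square key is in the middle and the bar key is at the far end. Crop B confirms that order and shows the hinge knuckles and cover corners.

```bash
cat >> h.py <<'E'
d=pickle.load(open("d.pkl","rb"));t,s=d["top"],d["scene"]
def scn(x,y):return 150+x/600*155,155+y/600*155
def two(a,b):
    o,p=ray(t,*a);q,r=ray(s,*b);A=np.c_[p,-r];k=np.linalg.lstsq(A,q-o,rcond=None)[0]
    return (o+k[0]*p+q+k[1]*r)/2,np.linalg.norm(o+k[0]*p-q-k[1]*r)
E
cat > m.py <<'E'
from h import *
top={k:(255+x/7,195+y/7) for k,(x,y) in dict(round=(406,127),sq=(278,177),bar=(148,223)).items()}
sc=dict(round=scn(160,244),sq=scn(202,182),bar=scn(240,123))
loc=dict(round=(-95,-20),sq=(-95,40),bar=(-95,100))
L=[];W=[]
for k in top:
    p=onz(t,*top[k],118);q=onz(s,*sc[k],118);print(k,p[:2].round(1),q[:2].round(1))
    L+=[loc[k]]*2;W+=[p[:2],q[:2]]
# deck corners: top view contour (rect) and scene view corners
for l,uv in {(130,160):(231.7,164.8),(130,-160):(329,128.9),(-130,160):(260.9,243.8)}.items():
    L.append(l);W.append(onz(t,*uv,100)[:2])
for l,uv in {(-130,-160):scn(8,412),(130,-160):scn(415,552),(-130,160):scn(237,75),(130,160):scn(573,162)}.items():
    L.append(l);W.append(onz(s,*uv,100)[:2])
L=np.array(L,float);W=np.array(W)
lc=L-L.mean(0);wc=W-W.mean(0);yaw=np.arctan2((lc[:,0]*wc[:,1]-lc[:,1]*wc[:,0]).sum(),(lc*wc).sum())
R=np.array([[np.cos(yaw),-np.sin(yaw)],[np.sin(yaw),np.cos(yaw)]]);o=W.mean(0)-R@L.mean(0)
print("yaw",yaw,"o",o);print((W-(L@R.T+o)).round(1).tolist())
w=lambda x,y:(R@[x,y]+o).round(1)
loc_=lambda P:(R.T@(P[:2]-o)).round(1)
for n,uv in dict(k1=(535,190),k2=(495,285),c1=(545,155),c2=(465,325)).items():
    print(n,*[loc_(onz(s,*scn(*uv),z)) for z in(100,108,115)])
print("rockerframe c",loc_(onz(s,*scn(265,385),106)),loc_(onz(t,322,173.5,106)))
print("vial",loc_(onz(t,346,200,145)),"beaker",onz(t,371,159,70)[:2],"bottle",loc_(onz(t,228,210,150)))
print("round",w(-95,-20),"rockpress",w(28,-90),w(10,-90))
E
python3 m.py
python3 - <<'E'
from h import *
cv2.imwrite("pics/C.png",cv2.resize(t["image"][120:250,225:365],None,fx=5,fy=4.6,interpolation=2)[:,:,::-1][:598])
E
```

```text
round [ 498.2 -168.1] [ 503.6 -171.8]
sq [ 476.8 -112.2] [ 484.4 -116.4]
bar [457.1 -55.5] [463.5 -60. ]
yaw 0.3508428528055679 o [ 584.05053587 -118.02412796]
[[-3.5, 1.3], [1.8, -2.3], [-4.3, 0.9], [3.3, -3.3], [-3.4, 1.2], [3.0, -3.3], [-1.2, 3.4], [-0.1, -0.2], [-2.0, 3.4], [2.5, 3.0], [-0.9, -1.1], [4.6, -0.6], [0.1, -2.5]]
k1 [112.2 122.9] [113.9 115.4] [115.4 108.9]
k2 [112.2  34. ] [113.9  27.5] [115.4  21.8]
c1 [109.1 157.4] [110.8 149.6] [112.3 142.7]
c2 [104.6  -3.2] [106.3  -9.3] [107.9 -14.6]
rockerframe c [  9.  -91.7] [  6.5 -88.7]
vial [ -94.6 -120.6] beaker [ 669.71936018 -360.64280535] bottle [1.000e-01 2.205e+02]
round [ 501.7 -169.5] rockpress [ 641.3 -192.9] [ 624.4 -199.1]
```

View pics/C.png

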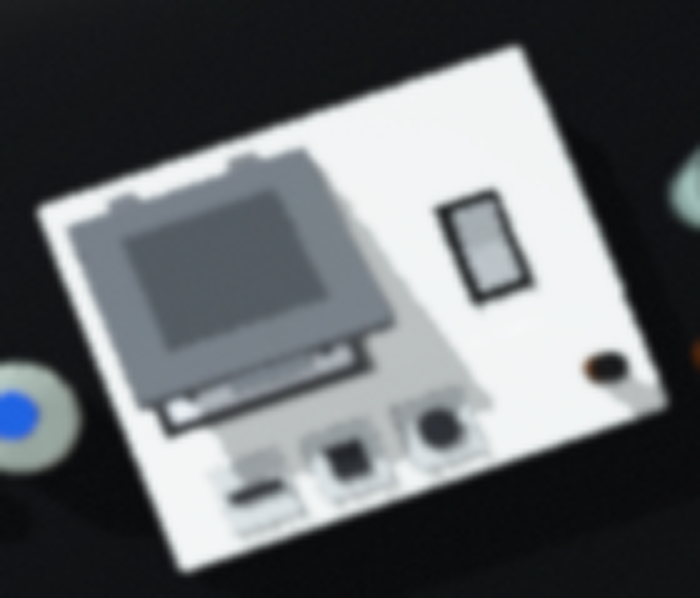

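In crop C, the cover's hinge-side corners are (68,228) and (303,150) and its free corners are (140,408) and (395,320). The hinge is at shaker x of about 110 and the cover's middle at y of about 70. All three keys and the rocker frame fit the fitted pose within about 4 mm. I'll move with the fingers shut, raised above everything, to above the cover press point at (583,-44).

>>> servo_tool([
  [0, 0, 0, -4, 0, 0, 0],
  [0, 3.1, 2.5, -1, 0, 0, 0],
  [0, 3.1, 2.5, 0, 0, 0, 0],
  [0, 3.1, 2.5, 0, 0, 0, 0],
  [0, 3.1, 2.5, 0, 0, 0, 0],
  [0, 3.1, 2.5, 0, 0, 0, 0],
  [0, 3.1, 2.5, 0, 0, 0, 0],
  [0, 3.1, 2.5, 0, 0, 0, 0],
  [0, 3.1, 2.5, 0, 0, 0, 0],
  [0, 3.1, 2.5, 0, 0, 0, 0],
  [0, 3.1, 2.5, 0, 0, 0, 0],
  [0, 3.1, 2.5, 0, 0, 0, 0],
])

```text
clock: 1.3
position: [444.3, 202.3, 292.1]
ee_rot: [0.983, -0.183, -0.0, 0.0]
contact_force: [0.6, 0.3, 0.7]
gripper_width: -0.3
```

>>> servo_tool([
  [0, 3.1, 2.5, 0, 0, 0, 0],
  [0, 3.1, 2.5, 0, 0, 0, 0],
  [0, 3.1, 2.5, 0, 0, 0, 0],
  [0, 3.1, 2.5, 0, 0, 0, 0],
  [0, 3.1, 2.5, 0, 0, 0, 0],
  [0, 3.1, 2.5, 0, 0, 0, 0],
  [0, 0, 0, 0, 0, 0, -8.2],
  [0, 0, 0, 0, 0, 0, -8.2],
  [0, 0, 0, 0, 0, 0, -8.2],
  [0, 0, 0, 0, 0, 0, -8.2],
  [0, 0, 0, 0, 0, 0, -8.2],
  [0, 0, 0, 0, 0, 0, 0],
])

```text
clock: 2.5
position: [563.4, -2.9, 291.8]
ee_rot: [0.985, 0.173, -0.001, -0.0]
contact_force: [-0.1, -0.5, 0.3]
gripper_width: 0.2
```

```bash
python3 - <<'E'
from bench import *
from scipy.spatial.transform import Rotation as R
s=read_state();print(s["clock"],s["position"],s["joints"],s["contact_force"],s["gripper_width"])
print(R.from_quat(s["ee_rot"]).as_matrix().round(3))
E
python3 - <<'E'
from h import *
c=lambda x,y:(225+x/5,120+y/4.6)
for a,b in (((68,228),(545,155)),((303,150),(465,325)),((140,408),(372,10)),((395,320),(270,170))):
    p,e=two(c(*a),scn(*b));q=p[:2]-[584.05,-118.02];C,S=np.cos(.3508),np.sin(.3508)
    print((C*q[0]+S*q[1]).round(1),(-S*q[0]+C*q[1]).round(1),p[2].round(1),"gap",e.round(1))
E
```

```text
2.5 [563.35657172  -2.9096541  291.78636462] [ 2.82300349e-01  2.48917672e-01 -6.32952132e-02 -2.70052387e-04
 -1.25968054e+00  1.63596731e+00] [-0.10435768 -0.53497616  0.28376733] 0.2424548964529267
[[ 0.94   0.34  -0.001]
 [ 0.34  -0.94  -0.   ]
 [-0.001 -0.    -1.   ]]
109.2 149.2 107.7 gap 3.3
106.2 -6.6 104.8 gap 1.2
-19.9 150.8 197.4 gap 7.4
-21.3 -6.9 196.2 gap 3.2
```

Cover angle is about 0.6 rad, the hinge is near x = 101 and the middle at y = 71. I'll press at local (17,71). The tool axes are now aligned with the shaker.

>>> servo_tool([
  [0, -0.3, 4.4, 0, 0, 0, 0],
  [0, 0, 0, 4, 0, 0, 0],
  [0, 0, 0, 4, 0, 0, 0],
  [0, 0, 0, 2, 0, 0, 0],
  [0, 0, 0, 1, 0, 0, 0],
  [0, 0, 0, 1, 0, 0, 0],
  [0, 0, 0, 1, 0, 0, 0],
  [0, 0, 0, 1, 0, 0, 0],
  [0, 0, 0, 1, 0, 0, 0],
  [0, 0, 0, 0, 0, 0, 0],
])

```text
clock: 3.5
position: [575.1, -45.2, 140.8]
ee_rot: [0.985, 0.173, -0.001, -0.0]
contact_force: [-0.5, -1.0, 0.0]
gripper_width: 0.2
```

>>> servo_tool([
  [0, 0, 0, 0.5, 0, 0, 0],
  [0, 0, 0, 0.3, 0, 0, 0],
  [0, 0, 0, 0.2, 0, 0, 0],
  [0, 0, 0, 0.2, 0, 0, 0],
  [0, 0, 0, 0, 0, 0, 0],
])

```text
clock: 4.0
position: [575.8, -45.2, 130.1]
ee_rot: [0.985, 0.173, 0.0, -0.0]
contact_force: [0.1, -0.5, -0.2]
gripper_width: -0.2
```

>>> servo_tool([
  [0, 0, 0, 0.2, 0, 0, 0],
  [0, 0, 0, 0.2, 0, 0, 0],
  [0, 0, 0, 0.1, 0, 0, 0],
  [0, 0, 0, 0, 0, 0, 0],
])

```text
clock: 4.4
position: [575.8, -45.3, 126.1]
ee_rot: [0.985, 0.173, -0.0, 0.0]
contact_force: [-2.4, 0.3, 5.0]
gripper_width: -0.3
```

>>> servo_tool([
  [0, 0, 0, 0.1, 0, 0, 0],
  [0, 0, 0, 0.1, 0, 0, 0],
  [0, 0, 0, 0, 0, 0, 0],
])

```text
clock: 4.7
position: [575.8, -45.4, 125.9]
ee_rot: [0.985, 0.174, 0.0, 0.0]
contact_force: [-6.1, 0.6, 13.3]
gripper_width: -0.1
```

The tip stopped firmly at z = 115 with 13 N, exactly the height of the shut cover. I lift, move over the rocker and look.

>>> servo_tool([
  [0, 0, 0, -3, 0, 0, 0],
  [0, 0, 0, -4, 0, 0, 0],
  [0, 0.3, 4, 0, 0, 0, 0],
  [0, 0.3, 4, 0, 0, 0, 0],
  [0, 0.3, 4, 0, 0, 0, 0],
  [0, 0.3, 4.1, 0, 0, 0, 0],
  [0, 0, 0, 0, 0, 0, 0],
])

```text
clock: 5.4
position: [643.1, -196.5, 191.9]
ee_rot: [0.985, 0.171, 0.0, 0.0]
contact_force: [-1.2, 1.3, -0.1]
gripper_width: -0.0
```

Run:
```python
from bench import *
import cv2
g=get_image("scene")["image"];B=g[155:310,150:305];cv2.imwrite("pics/D.png",cv2.resize(B,(600,600),interpolation=2)[:,:,::-1])
s=read_state();print(s["position"],s["contact_force"])
```

```text
[ 642.23698323 -194.56979233  191.84322422] [-0.30186735  0.76429151  0.19908109]
```

View pics/D.png

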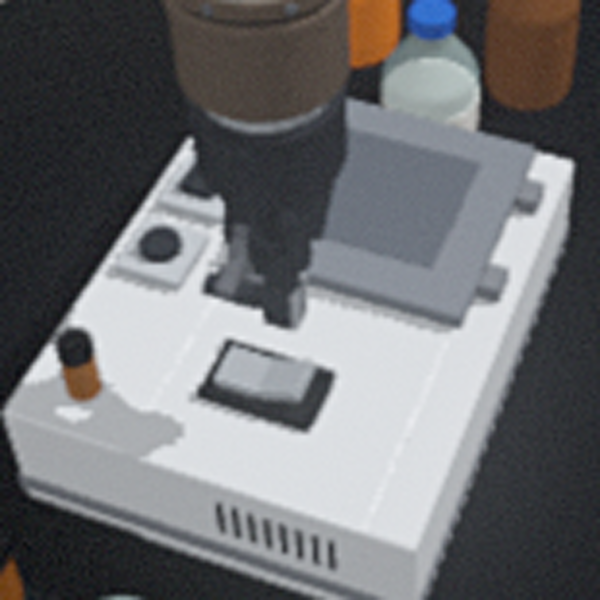

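The cover lies flat on the deck, the rocker's far end at (290,375) is still up, and the vial at (78,365) and the keys are undisturbed. Now the rocker.

>>> servo_tool([
  [0, 0, 0, 2.5, 0, 0, 0],
  [0, 0, 0, 2, 0, 0, 0],
  [0, 0, 0, 1, 0, 0, 0],
  [0, 0, 0, 0.4, 0, 0, 0],
  [0, 0, 0, 0.3, 0, 0, 0],
  [0, 0, 0, 0.2, 0, 0, 0],
  [0, 0, 0, 0.1, 0, 0, 0],
  [0, 0, 0, 0, 0, 0, 0],
])

```text
clock: 6.25
position: [642.7, -192.5, 129.2]
ee_rot: [0.985, 0.173, 0.001, 0.0]
contact_force: [0.1, 0.7, 1.7]
gripper_width: -0.2
```

>>> servo_tool([
  [0, 0, 0, 0.1, 0, 0, 0],
  [0, 0, 0, 0.1, 0, 0, 0],
  [0, 0, 0, 0, 0, 0, 0],
])

```text
clock: 6.55
position: [642.0, -192.7, 126.3]
ee_rot: [0.985, 0.173, 0.0, 0.0]
contact_force: [1.2, 0.0, 2.0]
gripper_width: 0.1
```

>>> servo_tool([
  [0, 0, 0, 0.1, 0, 0, 0],
  [0, 0, 0, 0.1, 0, 0, 0],
  [0, 0, 0, 0, 0, 0, 0],
])

```text
clock: 6.85
position: [642.1, -192.7, 125.1]
ee_rot: [0.985, 0.173, 0.0, 0.0]
contact_force: [0.3, 0.4, 5.1]
gripper_width: -0.5
```

>>> servo_tool([
  [0, 0, 0, 0.1, 0, 0, 0],
  [0, 0, 0, 0, 0, 0, 0],
])

```text
clock: 7.05
position: [642.1, -192.7, 125.1]
ee_rot: [0.985, 0.173, 0.0, 0.0]
contact_force: [-1.3, 0.8, 8.5]
gripper_width: -0.0
```

Firm stop at tip z = 114 (fully on). Lift and move over the round key.

>>> servo_tool([
  [0, 0, 0, -3, 0, 0, 0],
  [0, 0, 0, -4, 0, 0, 0],
  [0, -3.1, -1.75, 0, 0, 0, 0],
  [0, -3.1, -1.75, 0, 0, 0, 0],
  [0, -3.1, -1.75, 0, 0, 0, 0],
  [0, -3.1, -1.75, 0, 0, 0, 0],
  [0, 0, 0, 0, 0, 0, 0],
  [0, 0, 0, 0, 0, 0, 0],
])

```text
clock: 7.85
position: [500.8, -169.0, 193.4]
ee_rot: [0.985, 0.173, -0.0, -0.0]
contact_force: [0.4, -0.2, 0.9]
gripper_width: -0.0
```

Run:
```python
from bench import *
import cv2
g=get_image("scene")["image"];B=g[155:310,150:305];cv2.imwrite("pics/F.png",cv2.resize(B,(600,600),interpolation=2)[:,:,::-1])
s=read_state();print(s["position"],s["contact_force"])
from h import *
p=s["position"]-[0,0,11];u=proj(d["scene"],p);print((u[0]-150)*600/155,(u[1]-155)*600/155)
```

```text
[ 501.75280851 -169.11209805  193.35821946] [-0.06008432 -0.39537009  0.44487595]Traceback (most recent call last):
  File "<stdin>", line 6, in <module>
KeyError: 'position'
```

View pics/F.png

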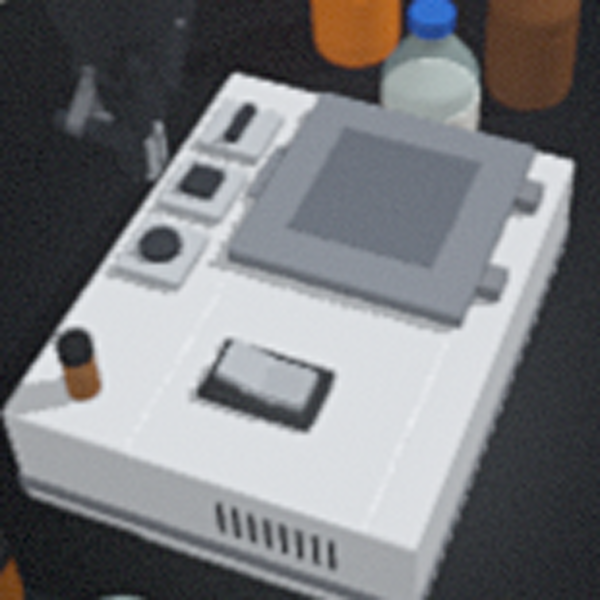

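The cover is shut, the rocker's far end is now down and its near end up at (230,360), and the three keys and the vial are undisturbed. Now I press the round key.

>>> servo_tool([
  [0, 0, 0, 2.5, 0, 0, 0],
  [0, 0, 0, 2, 0, 0, 0],
  [0, 0, 0, 1, 0, 0, 0],
  [0, 0, 0, 0.5, 0, 0, 0],
  [0, 0, 0, 0.3, 0, 0, 0],
  [0, 0, 0, 0.2, 0, 0, 0],
  [0, 0, 0, 0, 0, 0, 0],
])

```text
clock: 8.6
position: [502.2, -169.1, 129.0]
ee_rot: [0.985, 0.173, 0.001, 0.0]
contact_force: [0.4, 0.4, 2.4]
gripper_width: -0.3
```

>>> servo_tool([
  [0, 0, 0, 0.2, 0, 0, 0],
  [0, 0, 0, 0.2, 0, 0, 0],
  [0, 0, 0, 0.1, 0, 0, 0],
  [0, 0, 0, 0, 0, 0, 0],
])

```text
clock: 9.0
position: [502.2, -169.1, 123.9]
ee_rot: [0.985, 0.173, 0.001, 0.0]
contact_force: [0.5, -0.1, 4.3]
gripper_width: 0.2
```

>>> servo_tool([
  [0, 0, 0, 0.1, 0, 0, 0],
  [0, 0, 0, 0.1, 0, 0, 0],
  [0, 0, 0, 0.1, 0, 0, 0],
  [0, 0, 0, 0, 0, 0, 0],
  [0, 0, 0, 0, 0, 0, 0],
])

```text
clock: 9.5
position: [502.3, -169.2, 122.9]
ee_rot: [0.985, 0.174, 0.001, 0.001]
contact_force: [-3.2, 1.9, 16.3]
gripper_width: 0.0
```

>>> servo_tool([
  [0, 0, 0, -2, 0, 0, 0],
  [0, 0, 0, -4, 0, 0, 0],
  [0, 0, 0, -4, 0, 0, 0],
  [0, -2, 0, -2, 0, 0, 0],
  [0, 0, 0, 0, 0, 0, 0],
  [0, 0, 0, 0, 0, 0, 0],
])

```text
clock: 10.1
position: [481.9, -175.6, 239.6]
ee_rot: [0.985, 0.173, -0.0, -0.001]
contact_force: [0.2, -0.1, -0.4]
gripper_width: -0.1
```

Run:
```python
from bench import *
import cv2
g=get_image("scene")["image"];cv2.imwrite("pics/G.png",cv2.resize(g[130:360,110:340],(600,600),interpolation=2)[:,:,::-1])
s=read_state();print(s["clock"],s["position"],s["contact_force"])
```

```text
10.15 [ 481.90252886 -175.50091882  238.79373711] [ 0.2068407   0.27102138 -0.59066019]
```

View pics/G.png

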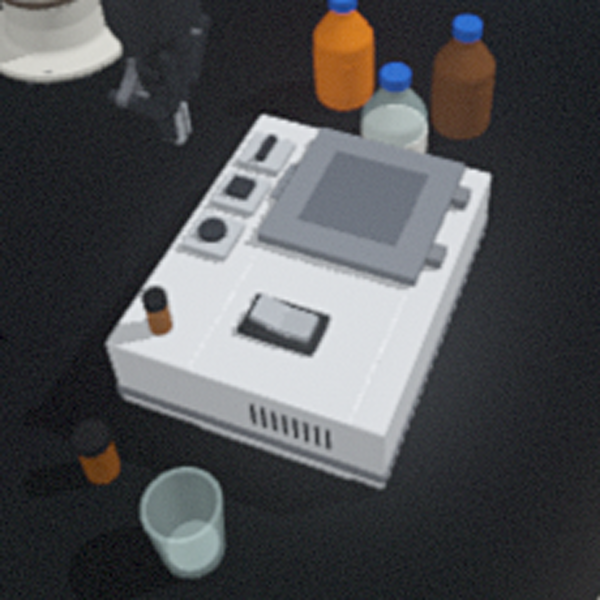

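The picture shows the cover flat, the rocker on, and the round key at (212,230) back up. The vial (157,310), bottle (395,115) and beaker (185,520) are standing, and the arm is clear.

```bash
python3 -c "
from bench import *
print(job_done())"
```

```text
the job is handed in; nothing more can be done
None
```

The vial shaker job is done in the order asked and handed in at about 10.2 s. I pushed the cover shut, switched the rocker on, then pressed and released the round key, all with closed fingertips.

| Step | Fingertip height at the stop | Height expected when done | Force at the stop |
|---|---|---|---|
| Cover shut | 115 mm | 115 mm | 13 N |
| Rocker fully on | 114 mm | about 114 mm | 8.5 N |
| Round key fully down | 112 mm | 112 mm | 16 N |

The last picture shows the cover flat, the rocker on and the round key back up. The square and bar keys look untouched. The vial, bottle and beaker are standing, and the arm is clear with no force on it.

One check disagreed slightly: the two cameras placed the keys 6 to 9 mm apart. I aimed at about the midpoint, well within the 28 mm cap, and the stop heights showed no sign of a miss.

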